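# Clamp the lathe's tool rest and hold its hidden bolt head

## Robot

A 6-joint arm with a two-finger parallel gripper is mounted at the origin on the work surface. World frame = base frame: x ahead of the robot, y to its left, z up, the work surface at z = 0. Lengths are in m, angles in rad, forces in N, time in s.
With the tool pointing down it reaches from about 0.4 to 0.825 m from the base axis. Payload 7 kg.
Tool frame: the origin (TCP) lies between the finger pads, 19 mm behind the fingertips; this is the grasp point; z points along the fingers, y is the line along which they close (so a half turn about z gives the same grasp; the last joint's range is limited). The gripper opens to 88 mm and grips with 3 to 60 N. Pads are 19 mm wide; open, the fingers measure 130 mm over their backs; the gripper's body (78 mm by 193 mm) begins 47 mm behind the grasp point.
Start: joints at [-0.945, 0.359, 0.012, 0, -1.224, -0.288], TCP at [0.224, -0.637, 0.245] pointing down, gripper open.
Joint ranges: [-3.07, 3.07], [-1.43, 2.12], [-1.02, 1.25], [-3.03, 1.67], [-3.05, -0], [-3.03, 3.03]. Speed limits (rad/s): [2.39, 2.39, 3.01, 3.14, 3.14, 3.14].

## Interface

Orientations are given as [roll, pitch, yaw] about the fixed x, y, z axes, in that order (R = Rz(yaw) Ry(pitch) Rx(roll)).
In Python, from station import arm gives the robot as it stands.
- The arm moves only by the tool jog_arm, never from a script. Its argument "targets" is a list of rows, each an object of numbers: "dx", "dy", "dz": the shift along the tool's x, y, z in mm; "rx", "ry", "rz": the turn, a rotation vector about the tool's x, y, z in rad; "gripper": the closure, from 0 (fully open) to 1 (shut). In form: [{"dx": .., "dy": .., "dz": .., "rx": .., "ry": .., "rz": .., "gripper": ..}, ...]. A call has exactly 8 rows; each row is the pose to reach, as a shift and turn from the pose commanded when the call began, along the tool's axes at that moment; what a row does not reach only later rows make up. A row lasts 1/12 s, in which the tool goes at most 41.7 mm and 7.16 degrees, less where a joint would pass 70% of its speed; a pose out of reach is approached as far as the arm can. A call with a gripper value outside its range is refused whole. The fingers move at their own pace and stop on an object; "force" is the grip in N (left out, the last holds). Time passes only in rows, so rows that repeat a pose let the fingers close, or fill a call up. It gives the time, the measured TCP pose, the force, the opening and the grip force at its end, in the units of the state.
- arm.get_state(): the state, without advancing time (a new reading comes with each control period).
- arm.grab_frame(name): name is "scene" or "top"; returns a dict with "frame" (480x640x3 uint8, red, green, blue), "z_map" (480x640 float32, m along the optical axis (not along the pixel's ray), 0 where there is no reading), "fx", "fy", "cx", "cy" (pixels), "view" (4x4, takes a point from world to camera coordinates). Camera axes: x right, y down, z forward; pixel columns grow to the right and rows downward; lengths in m; the calibration is good to about 2 mm. A picture is of the moment at which its call begins.
- arm.job_done(): hands the job in; it is judged then, once.
The state is a dict: "t": time; "q": joint angles; "qd": joint speeds; "joint_efforts": joint torques, N m; "eef_pos": TCP position; "ee_rot": TCP orientation; "force": force on the tool from outside, world axes, zero at the start; "moment": the same for the moment, N m; "width": finger opening in m; "gripper_force": force on a finger pad.
Only numpy, scipy, OpenCV 4.12 (cv2) and the standard library are available. Lean on these libraries where they do the work, as an engineer would, in place of code of your own. Each camera call takes 0.05 s, during which the arm holds its last target. There are 200 camera calls.

## Task

On the lathe's tool-rest stand, tighten the red wing knob clockwise to its end stop, then the yellow one the same way. Then reach down into the gap behind the bracket, grip the square brass bolt head between the fingers, turn it against its spring until its flats stand level and upright, and finish while still holding it there, so that a mate can do up the nut in front; leave the loose things around alone.

Things in the scene. Friction and masses are not known exactly. Their poses are not given: they have to be found in the camera images.
- stand: fixed tool-rest stand of a small wood lathe. Origin: on the table, under the bolt axis where it leaves the bracket's rear face; x points away from the robot (along the bolt), y left, z up; yaw varies up to 0.25 rad either way. Green base plate 270 x 340 x 20 mm (x from -105 to 165 mm)
- bracket_top (a point): middle of the top edge of the upright dark steel bracket: 101 mm above the table, 5 mm in front of the bracket's rear face (stand x = 0). Bracket 100 mm wide in y, 10 mm thick, with an aluminium rest bar (100 mm long in y, to 24 mm in front of the rear face) in front of its top and a brass nut low in front
- casting_top (a point): middle of the top face of the green rear casting: 150 mm wide in y, from 52 to 76 mm behind the bracket's rear face, top 86 mm above the table. The gap between bracket and casting is 52 mm wide, open above and at both ends, its floor at z = 20 mm
- bolt_head (a point): centre of the square brass bolt head, 24 x 24 mm over its flats, 22 mm long along the bolt, in the middle of the gap: 26 mm behind the bracket's rear face, 72 mm above the table, on a 20 mm thick shank from the bracket. Its x axis is the bolt's axis (level, same as the stand's x); its y and z axes are square to the flats and turn with the head
- bolt (a joint): bolt angle, rad, right-handed about the stand's x axis (positive lifts the +y flat). 0: flats level and upright. Range -0.60 to 0.25; starts at -0.55 to -0.40 (upper flat tipped towards the stand's +y): turn it positive, to 0. A spring (0.5 N m/rad, slack at -0.60; friction 0.12 N m) turns it back below -0.3 if let go; it resists with up to 0.45 N m (an 80 N grip holds it)
- red_grip (a point): grip point of the red wing knob, on its upright axis, 64 mm above the table; x runs along the wing, an upright bar 44 mm long, 14 mm thick, z = 37.5 to 75.5 mm, over a red disc (38 mm wide, top at 37.5 mm) and a steel collar (48 mm wide, top at 32 mm). On the base plate, robot side of the bracket, at one end; red and yellow may be at either end
- red_knob (a joint): turn of the red knob, rad, growing clockwise seen from above: starts at 0 to 0.4, end stop (tight) at 1.40; friction 0.06 N m
- yellow_grip (a point): grip point of the yellow wing knob; same form and sizes as the red one
- yellow_knob (a joint): turn of the yellow knob, same meaning: starts at 0 to 0.4, end stop (tight) at 1.40
- spanner: loose spanner lying on the table at the left; bystander
- gouge: loose gouge (handled turning tool, 200 mm) lying on the table at the right; bystander
- spindle: turned pale wood spindle, 90 mm tall, standing at the left; bystander
- mug: white mug, 80 mm wide and 90 mm tall, at the near right; bystander
- spacer: steel spacer ring, 50 mm wide and 12 mm tall, on the base plate beyond the rear casting; bystander
- offcut: dark wood offcut, 50 x 80 x 30 mm, on the base plate beyond the rear casting; bystander

How it is judged:
On the way, in this order (a step that is already met when the one before it is completed fails the run):
1. the red knob is tight against its end stop (value of joint red_knob above 1.32 rad), for 0.2 s.
2. then the yellow knob is tight too (value of joint each of red_knob, yellow_knob above 1.32 rad), for 0.2 s.
3. then the bolt head is gripped and turned until its flats are upright, with both knobs still tight (all of step 2 and value of joint bolt between -0.14 and 0.14 rad and contact force between the fingers and bolt above 8 N and distance between the grasp point and bolt_head below 0.035 m), for 0.3 s.
At the end, for the whole second after the job is handed in: Both knobs within 0.08 rad of their end stops (1.40); the bolt within 0.14 rad of flats level and upright and not turning (under 0.1 rad/s), gripped by the fingers (over 8 N, TCP within 35 mm of the head's centre), still held through the last second (all of step 3 and velocity of joint bolt between -0.1 and 0.1 rad/s); the arm keeps its last pose, push and grip.
It fails at once if a bystander was shifted by more than 30 mm (distance of any of spanner, gouge, spindle, mug, spacer, offcut from where it was at the start of the episode above 0.03 m).
It also fails if it takes over 58 s, if anything falls off the work surface, if the arm or the gripper's body presses on something with over 40 N, if the wrist force passes 120 N, or if a joint passes its speed limit or range.

## Working session

There is one attempt and no reset: what is moved stays moved. The work goes in short steps, Python scripts to look and compute and a tool call to move; the robot and the scene stay as the last step left them, time stands still between calls to the robot, and variables do not carry over. Pictures are saved under pics/ and viewed, at most 10 in all, crops included, and the job is handed in when it is done.

Besides the shell and the picture viewer there is one more tool, called after "Request:" as name(argument=value, ...), one argument or row to a line, values as JSON. jog_arm: Moves the arm, as the interface text tells. Its arguments: {"type":"object","properties":{"targets":{"type":"array","items":{"type":"object","properties":{"dx":{"type":"number"},"dy":{"type":"number"},"dz":{"type":"number"},"rx":{"type":"number"},"ry":{"type":"number"},"rz":{"type":"number"},"gripper":{"type":"number"}}}},"force":{"type":"number"}},"required":["targets"]}

```bash
mkdir -p pics; ls; cat > h.py <<'E'
import numpy as np,cv2
from station import arm
def grab(n):
    f=arm.grab_frame(n); return f
def save(f,name): cv2.imwrite('pics/'+name,f['frame'][:,:,::-1])
def pts(f):
    V=np.array(f['view']);z=f['z_map'];v,u=np.indices(z.shape)
    P=np.stack([(u-f['cx'])/f['fx']*z,(v-f['cy'])/f['fy']*z,z],-1)
    return (P-V[:3,3])@V[:3,:3]
E
python3 - <<'E'
from h import *
for n in('top','scene'):
    f=grab(n);save(f,n+'0.png');np.savez(n+'0.npz',**{k:np.array(v) for k,v in f.items()})
    V=np.array(f['view']);print(n,f['fx'],-V[:3,:3].T@V[:3,3])
s=arm.get_state();print(s['t'],s['eef_pos'],s['ee_rot'])
E
```

```text
pics
top 499.11895025526934 [0.45779542 0.00958287 1.34870606]
scene 450.04958098262074 [ 1.35280125 -0.18459997  0.725163  ]
0.1 [ 0.22353852 -0.63647609  0.24448803] [ 3.14004932e+00 -1.58791094e-04 -2.80388880e+00]
```

View pics/top0.png

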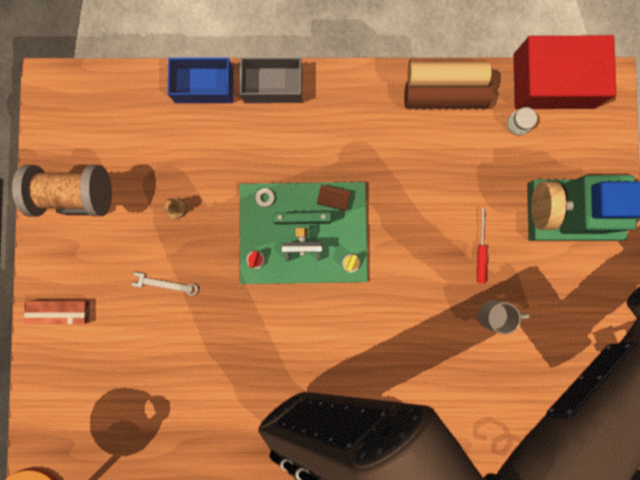

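View pics/scene0.png

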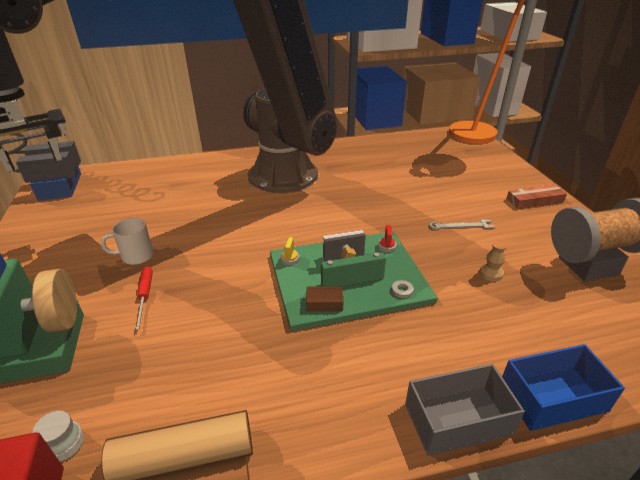

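Top view: the plate spans about (240–368, 182–283), with red at (255,259), yellow at (351,263) and the bolt head at (301,232). Next I measure them.

```bash
cat > m.py <<'E'
from h import *
def pca(P):
    c=(P.max(0)+P.min(0))/2; m=P.mean(0); w,v=np.linalg.eigh(np.cov((P-m).T)); a=v[:,1]; return m,np.degrees(np.arctan2(a[1],a[0]))%180,np.sqrt(w[::-1])
def meas(f,n):
    P=pts(f);h=cv2.cvtColor(f['frame'],cv2.COLOR_RGB2HSV);H,S,Vv=[h[...,i].astype(int) for i in range(3)]
    reg=(abs(P[...,0]-.62)<.25)&(abs(P[...,1])<.22)&(f['z_map']>0)
    out={}
    for k,m in dict(red=((H<6)|(H>174))&(S>190)&(Vv>70),yellow=(H>22)&(H<35)&(S>130)).items():
        for lo,hi in((.034,.085),(.06,.085),):
            q=P[m&reg&(P[...,2]>lo)&(P[...,2]<hi)]
            if len(q)>6: print(n,k,lo,len(q),*[np.round(x,4) for x in pca(q[:,:2])],'z',np.percentile(q[:,2],[5,50,95]).round(3))
    g=(H>50)&(H<95)&(S>60)&reg
    q=P[g&(P[...,2]<.03)&(P[...,2]>.008)]
    r=cv2.minAreaRect((q[:,:2]*1000).astype(np.float32));print(n,'plate',r)
    q=P[g&(P[...,2]>.078)&(P[...,2]<.095)]
    if len(q)>8:r=cv2.minAreaRect((q[:,:2]*1000).astype(np.float32));print(n,'casting',r,q.mean(0))
    q=P[reg&(P[...,2]>.092)&(P[...,2]<.11)]
    if len(q)>8:r=cv2.minAreaRect((q[:,:2]*1000).astype(np.float32));print(n,'bar',r,q.mean(0))
E
python3 - <<'E'
from m import *
for n in('top','scene'):
    f=dict(np.load(n+'0.npz'));meas(f,n)
a=cv2.resize(np.load('top0.npz')['frame'][175:290,233:375],None,fx=5.6,fy=5.2,interpolation=cv2.INTER_CUBIC)
cv2.imwrite('pics/crop.png',a[:,:,::-1])
E
```

```text
top red 0.034 129 [0.4884 0.1891] 160.8529 [0.0093 0.0065] z [0.037 0.073 0.08 ]
top red 0.06 82 [0.4888 0.1908] 163.6511 [0.0105 0.004 ] z [0.069 0.075 0.08 ]
top yellow 0.034 131 [ 0.4821 -0.0563] 156.2404 [0.0112 0.0061] z [0.037 0.074 0.079]
top yellow 0.06 88 [ 0.4809 -0.0595] 157.3348 [0.0125 0.0037] z [0.07  0.075 0.08 ]
top plate ((561.9534912109375, 60.234764099121094), (264.15576171875, 322.6293029785156), 0.681144118309021)
top casting ((597.0610961914062, 68.70064544677734), (23.978809356689453, 148.0181121826172), 0.2591679096221924) [0.59615703 0.06623662 0.08598372]
top bar ((556.5704345703125, 65.38410949707031), (96.3500747680664, 141.42884826660156), 0.12143251299858093) [0.52308492 0.06804319 0.10081035]
scene red 0.034 170 [0.4977 0.1867] 167.9637 [0.0123 0.007 ] z [0.036 0.056 0.077]
scene red 0.06 74 [0.4967 0.1879] 164.6709 [0.0135 0.0037] z [0.063 0.075 0.078]
scene yellow 0.034 40 [ 0.4806 -0.0623] 158.9493 [0.011  0.0048] z [0.04  0.076 0.077]
scene yellow 0.06 37 [ 0.4816 -0.062 ] 157.938 [0.0109 0.0029] z [0.075 0.076 0.078]
scene plate ((565.1080322265625, 58.383567810058594), (272.53607177734375, 325.1244201660156), 0.6112177968025208)
scene casting ((597.93212890625, 65.91370391845703), (27.180753707885742, 148.5694580078125), 0.71218341588974) [0.60167508 0.06447423 0.08505902]
scene bar ((554.3698120117188, 64.88157653808594), (94.64454650878906, 118.66960906982422), 1.3202558755874634) [0.52608613 0.06317105 0.09970263]
```

View pics/crop.png

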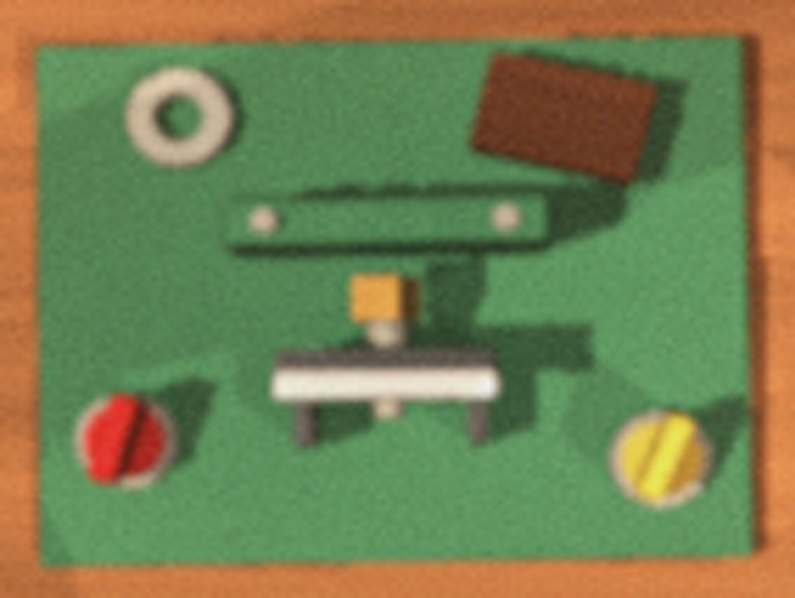

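The crop shows both wings tipped right of vertical: red centre about (118,438), yellow about (668,457) in crop pixels. The stand yaw is near 0.01, and I'll refine the knob axes by casting rays from the wing contours.

```bash
cat >> h.py <<'E'
from scipy.spatial.transform import Rotation as R
def ray(f,u,v,z):
    V=np.array(f['view']);d=V[:3,:3].T@[(u-f['cx'])/f['fx'],(v-f['cy'])/f['fy'],1];o=-V[:3,:3].T@V[:3,3];return (o+d*(z-o[2])/d[2])[:2]
def go(p,rpy,frm=None):
    """shift (mm) and turn from present pose to target"""
    s=arm.get_state();p0,e0=(s['eef_pos'],s['ee_rot']) if frm is None else frm
    A=R.from_euler('xyz',e0);B=R.from_euler('xyz',rpy)
    print('t',round(s['t'],2),'mm',(A.inv().apply(np.array(p)-p0)*1000).round(1),'rot',(A.inv()*B).as_rotvec().round(3),'q',np.round(s['q'],2))
E
python3 - <<'E'
from h import *
for n in('top','scene'):
    f=dict(np.load(n+'0.npz'));h=cv2.cvtColor(f['frame'],cv2.COLOR_RGB2HSV).astype(int);H,S,V=h[...,0],h[...,1],h[...,2]
    z=pts(f)
    reg=(abs(z[...,0]-.5)<.06)&(abs(z[...,1]-.067)<.2)
    for k,m in dict(red=((H<8)|(H>172))&(S>150),yellow=(H>20)&(H<36)&(S>110)).items():
        m=(m&reg); c=max(cv2.findContours(m.astype(np.uint8),0,1)[0],key=cv2.contourArea)
        r=cv2.minAreaRect(c);e=cv2.minEnclosingCircle(c)
        print(n,k,m.sum(),'all@.05',ray(f,*e[0],.05).round(4),e[1])
        t=m&(z[...,2]>.068);v,u=np.nonzero(t)
        q=np.array([ray(f,a,b,.0755) for a,b in zip(u,v)]);r=cv2.minAreaRect((q*1000).astype(np.float32));print('  wing top',len(q),q.mean(0).round(4),r)
go([.493,.189,.16],[np.pi,0,-.3])
E
```

```text
top red 206 all@.05 [0.4896 0.1935] 8.381627082824707
  wing top 132 [ 0.6229 -0.0471] ((635.41162109375, -366.5367431640625), (534.1116943359375, 1073.0654296875), 40.56499099731445)
top yellow 171 all@.05 [ 0.4818 -0.0602] 8.944372177124023
  wing top 98 [ 0.4846 -0.0542] ((507.9870300292969, -2.0410614013671875), (142.99765014648438, 43.44662094116211), 64.86300659179688)
scene red 192 all@.05 [0.4827 0.1939] 11.04546070098877
  wing top 65 [0.4949 0.1881] ((493.5656433105469, 188.98016357421875), (12.460949897766113, 48.844200134277344), 70.08186340332031)
scene yellow 133 all@.05 [ 0.472  -0.0598] 11.10190200805664
  wing top 55 [ 0.4838 -0.0622] ((484.8270263671875, -62.546749114990234), (12.75627613067627, 48.757877349853516), 74.70162200927734)
t 0.1 mm [-527.8  689.4   85.5] rot [ 1.000e-03  2.000e-03 -2.504e+00] q [-0.94  0.36  0.01 -0.   -1.22 -0.29]
```

Request:
jog_arm(
  targets=[
    {"dx": -526,"dy": 691,"dz": 40,"rz": -2.5,"gripper": 0.3},
    {"dx": -526,"dy": 691,"dz": 40,"rz": -2.5,"gripper": 0.3},
    {"dx": -526,"dy": 691,"dz": 40,"rz": -2.5,"gripper": 0.3},
    {"dx": -526,"dy": 691,"dz": 40,"rz": -2.5,"gripper": 0.3},
    {"dx": -526,"dy": 691,"dz": 40,"rz": -2.5,"gripper": 0.3},
    {"dx": -526,"dy": 691,"dz": 40,"rz": -2.5,"gripper": 0.3},
    {"dx": -526,"dy": 691,"dz": 40,"rz": -2.5,"gripper": 0.3},
    {"dx": -526,"dy": 691,"dz": 40,"rz": -2.5,"gripper": 0.3},
  ],
)

```text
invalid input at $.targets[0]: expected keys dx, dy, dz, rx, ry, rz, gripper
```

```bash
python3 -c "
from h import *
go([.490,.190,.15],[np.pi,0,-.3]);print(arm.get_state()['ee_rot'],arm.get_state()['eef_pos'],arm.get_state()['width'])"
```

```text
t 0.1 mm [-525.3  691.4   95.5] rot [ 1.000e-03  2.000e-03 -2.504e+00] q [-0.94  0.36  0.01 -0.   -1.22 -0.29]
[ 3.14004932e+00 -1.58791094e-04 -2.80388880e+00] [ 0.22353852 -0.63647609  0.24448803] 0.08740384742596338
```

Request:
jog_arm(
  targets=[
    {"dx": -526,"dy": 691,"dz": 40,"rx": 0,"ry": 0,"rz": -2.5,"gripper": 0.3},
    {"dx": -526,"dy": 691,"dz": 40,"rx": 0,"ry": 0,"rz": -2.5,"gripper": 0.3},
    {"dx": -526,"dy": 691,"dz": 40,"rx": 0,"ry": 0,"rz": -2.5,"gripper": 0.3},
    {"dx": -526,"dy": 691,"dz": 40,"rx": 0,"ry": 0,"rz": -2.5,"gripper": 0.3},
    {"dx": -526,"dy": 691,"dz": 40,"rx": 0,"ry": 0,"rz": -2.5,"gripper": 0.3},
    {"dx": -526,"dy": 691,"dz": 40,"rx": 0,"ry": 0,"rz": -2.5,"gripper": 0.3},
    {"dx": -526,"dy": 691,"dz": 40,"rx": 0,"ry": 0,"rz": -2.5,"gripper": 0.3},
    {"dx": -526,"dy": 691,"dz": 40,"rx": 0,"ry": 0,"rz": -2.5,"gripper": 0.3},
  ],
)

```text
t: 0.77
eef_pos: [0.326, -0.3182, 0.2297]
ee_rot: [3.142, 0.0, -1.798]
force: [1.0, -0.1, 0.5]
width: 0.0614
gripper_force: 0.0
```

```bash
python3 -c "
from h import *
go([.490,.190,.15],[np.pi,0,-.3]);print(arm.get_state()['ee_rot'],arm.get_state()['eef_pos'],arm.get_state()['width'])"
```

```text
t 0.77 mm [-532.   -45.3   79.8] rot [-0.     0.    -1.498] q [-0.34  0.   -0.47 -0.   -1.1   0.11]
[ 3.14152434e+00  1.55300222e-04 -1.79810841e+00] [ 0.32600051 -0.31815127  0.22974019] 0.06136291089130298
```

Request:
jog_arm(
  targets=[
    {"dx": -532,"dy": -45,"dz": 80,"rx": 0,"ry": 0,"rz": -1.5,"gripper": 0.3},
    {"dx": -532,"dy": -45,"dz": 80,"rx": 0,"ry": 0,"rz": -1.5,"gripper": 0.3},
    {"dx": -532,"dy": -45,"dz": 80,"rx": 0,"ry": 0,"rz": -1.5,"gripper": 0.3},
    {"dx": -532,"dy": -45,"dz": 80,"rx": 0,"ry": 0,"rz": -1.5,"gripper": 0.3},
    {"dx": -532,"dy": -45,"dz": 80,"rx": 0,"ry": 0,"rz": -1.5,"gripper": 0.3},
    {"dx": -532,"dy": -45,"dz": 80,"rx": 0,"ry": 0,"rz": -1.5,"gripper": 0.3},
    {"dx": -532,"dy": -45,"dz": 80,"rx": 0,"ry": 0,"rz": -1.5,"gripper": 0.3},
    {"dx": -532,"dy": -45,"dz": 80,"rx": 0,"ry": 0,"rz": -1.5,"gripper": 0.3},
  ],
)

```text
t: 1.43
eef_pos: [0.4289, -0.0047, 0.1805]
ee_rot: [-3.141, -0.0, -0.797]
force: [1.6, -0.7, -0.1]
width: 0.0614
gripper_force: 0.0
```

```bash
python3 -c "
from h import *
go([.490,.190,.15],[np.pi,0,-.3]);print(arm.get_state()['ee_rot'],arm.get_state()['eef_pos'],arm.get_state()['width'])"
```

```text
t 1.43 mm [ -96.6 -179.7   30.6] rot [-0.001 -0.    -0.497] q [ 0.45  0.   -0.6  -0.   -0.97  0.32]
[-3.14094631e+00 -1.76136706e-04 -7.97148924e-01] [ 0.42893729 -0.00469213  0.18054546] 0.061355306159082156
```

Request:
jog_arm(
  targets=[
    {"dx": -97,"dy": -180,"dz": 30,"rx": 0,"ry": 0,"rz": -0.5,"gripper": 0.3},
    {"dx": -97,"dy": -180,"dz": 30,"rx": 0,"ry": 0,"rz": -0.5,"gripper": 0.3},
    {"dx": -97,"dy": -180,"dz": 30,"rx": 0,"ry": 0,"rz": -0.5,"gripper": 0.3},
    {"dx": -97,"dy": -180,"dz": 30,"rx": 0,"ry": 0,"rz": -0.5,"gripper": 0.3},
    {"dx": -97,"dy": -180,"dz": 30,"rx": 0,"ry": 0,"rz": -0.5,"gripper": 0.3},
    {"dx": -97,"dy": -180,"dz": 30,"rx": 0,"ry": 0,"rz": -0.5,"gripper": 0.3},
    {"dx": -97,"dy": -180,"dz": 30,"rx": 0,"ry": 0,"rz": -0.5,"gripper": 0.3},
    {"dx": -97,"dy": -180,"dz": 30,"rx": 0,"ry": 0,"rz": -0.5,"gripper": 0.3},
  ],
)

```text
t: 2.1
eef_pos: [0.4907, 0.1878, 0.15]
ee_rot: [3.14, 0.001, -0.304]
force: [-0.6, -0.2, -0.0]
width: 0.0612
gripper_force: 0.0
```

```bash
python3 -c "
from h import *
f=grab('scene');cv2.imwrite('pics/r1.png',cv2.resize(f['frame'][130:330,220:480,::-1],None,fx=3,fy=3,interpolation=2))
go([.490,.190,.064],[np.pi,0,-.3]);print(arm.get_state()['ee_rot'],arm.get_state()['eef_pos'],arm.get_state()['width'])"
```

```text
t 2.15 mm [-1.5 -2.4 86.3] rot [ 0.001  0.001 -0.004] q [ 0.74  0.2  -0.45 -0.   -0.93  0.53]
[ 3.14080962e+00  6.50979388e-04 -3.04171178e-01] [0.49079952 0.18727603 0.15033629] 0.06097259022152235
```

View pics/r1.png

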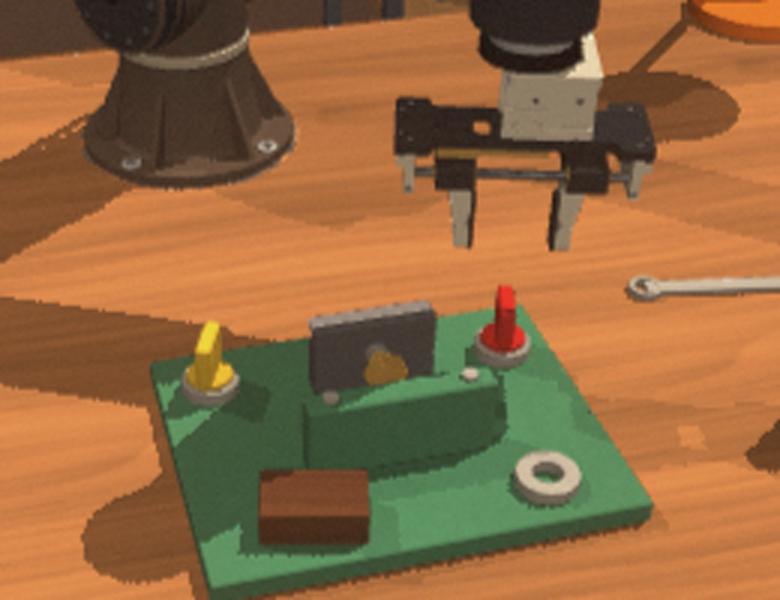

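The fingers straddle the red wing, with the wing top at about (507,290) in the crop. Now I descend and close.

Request:
jog_arm(
  targets=[
    {"dx": -1,"dy": -2,"dz": 30,"rx": 0,"ry": 0,"rz": 0,"gripper": 0.3},
    {"dx": -1,"dy": -2,"dz": 60,"rx": 0,"ry": 0,"rz": 0,"gripper": 0.3},
    {"dx": -1,"dy": -2,"dz": 80,"rx": 0,"ry": 0,"rz": 0,"gripper": 0.3},
    {"dx": -1,"dy": -2,"dz": 86,"rx": 0,"ry": 0,"rz": 0,"gripper": 0.3},
    {"dx": -1,"dy": -2,"dz": 86,"rx": 0,"ry": 0,"rz": 0,"gripper": 0.3},
    {"dx": -1,"dy": -2,"dz": 86,"rx": 0,"ry": 0,"rz": 0,"gripper": 0.95},
    {"dx": -1,"dy": -2,"dz": 86,"rx": 0,"ry": 0,"rz": 0,"gripper": 0.95},
    {"dx": -1,"dy": -2,"dz": 86,"rx": 0,"ry": 0,"rz": 0,"gripper": 0.95},
  ],
  force=30,
)

```text
t: 2.82
eef_pos: [0.4918, 0.1906, 0.0662]
ee_rot: [-3.139, -0.002, -0.304]
force: [0.3, -0.4, -0.2]
width: 0.0469
gripper_force: 0.0
```

Let the fingers close, then turn clockwise.

Request:
jog_arm(
  targets=[
    {"dx": 0,"dy": 0,"dz": 1,"rx": 0,"ry": 0,"rz": 0,"gripper": 0.95},
    {"dx": 0,"dy": 0,"dz": 1,"rx": 0,"ry": 0,"rz": 0,"gripper": 0.95},
    {"dx": 0,"dy": 0,"dz": 1,"rx": 0,"ry": 0,"rz": 0,"gripper": 0.95},
    {"dx": 0,"dy": 0,"dz": 1,"rx": 0,"ry": 0,"rz": 0,"gripper": 0.95},
    {"dx": 0,"dy": 0,"dz": 1,"rx": 0,"ry": 0,"rz": 0,"gripper": 0.95},
    {"dx": 0,"dy": 0,"dz": 1,"rx": 0,"ry": 0,"rz": 0,"gripper": 0.95},
    {"dx": 0,"dy": 0,"dz": 1,"rx": 0,"ry": 0,"rz": 0,"gripper": 0.95},
    {"dx": 0,"dy": 0,"dz": 1,"rx": 0,"ry": 0,"rz": 0,"gripper": 0.95},
  ],
)

```text
t: 3.48
eef_pos: [0.4911, 0.1904, 0.0637]
ee_rot: [-3.141, -0.0, -0.304]
force: [0.1, 1.3, 2.8]
width: 0.0138
gripper_force: 30.0
```

```bash
python3 -c "
from h import *
s=arm.get_state()
for k in('force','moment','width','gripper_force','eef_pos','ee_rot'):print(k,np.round(s[k],4))"
```

```text
force [0.0706 1.2978 2.7774]
moment [0.4065 0.4522 0.0085]
width 0.0138
gripper_force 29.9882
eef_pos [0.4911 0.1904 0.0637]
ee_rot [-3.1413e+00 -1.0000e-04 -3.0360e-01]
```

Request:
jog_arm(
  targets=[
    {"dx": 0,"dy": 0,"dz": 0,"rx": 0,"ry": 0,"rz": 0.12,"gripper": 0.95},
    {"dx": 0,"dy": 0,"dz": 0,"rx": 0,"ry": 0,"rz": 0.24,"gripper": 0.95},
    {"dx": 0,"dy": 0,"dz": 0,"rx": 0,"ry": 0,"rz": 0.36,"gripper": 0.95},
    {"dx": 0,"dy": 0,"dz": 0,"rx": 0,"ry": 0,"rz": 0.48,"gripper": 0.95},
    {"dx": 0,"dy": 0,"dz": 0,"rx": 0,"ry": 0,"rz": 0.6,"gripper": 0.95},
    {"dx": 0,"dy": 0,"dz": 0,"rx": 0,"ry": 0,"rz": 0.72,"gripper": 0.95},
    {"dx": 0,"dy": 0,"dz": 0,"rx": 0,"ry": 0,"rz": 0.84,"gripper": 0.95},
    {"dx": 0,"dy": 0,"dz": 0,"rx": 0,"ry": 0,"rz": 0.92,"gripper": 0.95},
  ],
)

```text
t: 4.15
eef_pos: [0.49, 0.1893, 0.0637]
ee_rot: [3.139, -0.001, -1.23]
force: [-3.8, -0.9, 7.3]
width: 0.014
gripper_force: 30.0
```

```bash
cat > st.py <<'E'
from h import *
s=arm.get_state()
for k in('t','force','moment','width','gripper_force','eef_pos','ee_rot','q'):print(k,np.round(s[k],4))
E
python3 st.py
```

```text
t 4.15
force [-3.7769 -0.9423  7.2758]
moment [-0.3963  1.9199  0.0718]
width 0.014
gripper_force 29.9857
eef_pos [0.49   0.1893 0.0637]
ee_rot [ 3.1395e+00 -8.0000e-04 -1.2303e+00]
q [ 7.423e-01  3.112e-01 -5.396e-01 -2.000e-04 -7.222e-01 -4.017e-01]
```

Request:
jog_arm(
  targets=[
    {"dx": 0,"dy": 0,"dz": 0,"rx": 0,"ry": 0,"rz": 0.05,"gripper": 0.95},
    {"dx": 0,"dy": 0,"dz": 0,"rx": 0,"ry": 0,"rz": 0.1,"gripper": 0.95},
    {"dx": 0,"dy": 0,"dz": 0,"rx": 0,"ry": 0,"rz": 0.14,"gripper": 0.95},
    {"dx": 0,"dy": 0,"dz": 0,"rx": 0,"ry": 0,"rz": 0.18,"gripper": 0.95},
    {"dx": 0,"dy": 0,"dz": 0,"rx": 0,"ry": 0,"rz": 0.22,"gripper": 0.95},
    {"dx": 0,"dy": 0,"dz": 0,"rx": 0,"ry": 0,"rz": 0.26,"gripper": 0.95},
    {"dx": 0,"dy": 0,"dz": 0,"rx": 0,"ry": 0,"rz": 0.28,"gripper": 0.95},
    {"dx": 0,"dy": 0,"dz": 0,"rx": 0,"ry": 0,"rz": 0.28,"gripper": 0.95},
  ],
)

```text
t: 4.82
eef_pos: [0.4896, 0.1892, 0.0637]
ee_rot: [3.139, -0.002, -1.504]
force: [-6.3, -0.5, 8.2]
width: 0.0138
gripper_force: 30.5
```

```bash
python3 st.py
```

```text
t 4.8167
force [-6.3096 -0.5279  8.22  ]
moment [-0.1876  2.5291  0.6963]
width 0.0138
gripper_force 30.5264
eef_pos [0.4896 0.1892 0.0637]
ee_rot [ 3.1392e+00 -1.7000e-03 -1.5042e+00]
q [ 7.427e-01  3.110e-01 -5.400e-01 -2.000e-04 -7.228e-01 -6.759e-01]
```

Request:
jog_arm(
  targets=[
    {"dx": 0,"dy": 0,"dz": 0,"rx": 0,"ry": 0,"rz": 0.02,"gripper": 0.95},
    {"dx": 0,"dy": 0,"dz": 0,"rx": 0,"ry": 0,"rz": 0.04,"gripper": 0.95},
    {"dx": 0,"dy": 0,"dz": 0,"rx": 0,"ry": 0,"rz": 0.06,"gripper": 0.95},
    {"dx": 0,"dy": 0,"dz": 0,"rx": 0,"ry": 0,"rz": 0.06,"gripper": 0.95},
    {"dx": 0,"dy": 0,"dz": 0,"rx": 0,"ry": 0,"rz": 0.06,"gripper": 0.95},
    {"dx": 0,"dy": 0,"dz": 0,"rx": 0,"ry": 0,"rz": 0.06,"gripper": 0.95},
    {"dx": 0,"dy": 0,"dz": 0,"rx": 0,"ry": 0,"rz": 0.06,"gripper": 0.95},
    {"dx": 0,"dy": 0,"dz": 0,"rx": 0,"ry": 0,"rz": 0.06,"gripper": 0.95},
  ],
)

```text
t: 5.48
eef_pos: [0.4897, 0.189, 0.0637]
ee_rot: [3.139, -0.002, -1.562]
force: [-5.3, -2.0, 8.2]
width: 0.0145
gripper_force: 32.1
```

```bash
python3 st.py; python3 -c "
from h import *
go([.483,-.060,.14],[np.pi,0,-.4])"
```

```text
t 5.4833
force [-5.3271 -2.0064  8.209 ]
moment [-0.5795  2.2971  0.8342]
width 0.0145
gripper_force 32.1452
eef_pos [0.4897 0.189  0.0637]
ee_rot [ 3.1392e+00 -2.4000e-03 -1.5622e+00]
q [ 7.426e-01  3.110e-01 -5.401e-01  3.000e-04 -7.230e-01 -7.342e-01]
t 5.48 mm [249.1   9.  -75.7] rot [ 3.000e-03 -1.000e-03 -1.162e+00] q [ 0.74  0.31 -0.54  0.   -0.72 -0.73]
```

Request:
jog_arm(
  targets=[
    {"dx": 0,"dy": 0,"dz": 0,"rx": 0,"ry": 0,"rz": -0.06,"gripper": 0.95},
    {"dx": 0,"dy": 0,"dz": 0,"rx": 0,"ry": 0,"rz": -0.06,"gripper": 0.3},
    {"dx": 0,"dy": 0,"dz": 0,"rx": 0,"ry": 0,"rz": -0.06,"gripper": 0.3},
    {"dx": 0,"dy": 0,"dz": 0,"rx": 0,"ry": 0,"rz": -0.06,"gripper": 0.3},
    {"dx": 0,"dy": 0,"dz": 0,"rx": 0,"ry": 0,"rz": -0.06,"gripper": 0.3},
    {"dx": 0,"dy": 0,"dz": -25,"rx": 0,"ry": 0,"rz": -0.06,"gripper": 0.3},
    {"dx": 0,"dy": 0,"dz": -60,"rx": 0,"ry": 0,"rz": -0.06,"gripper": 0.3},
    {"dx": 0,"dy": 0,"dz": -76,"rx": 0,"ry": 0,"rz": -0.06,"gripper": 0.3},
  ],
)

```text
t: 6.15
eef_pos: [0.4922, 0.1907, 0.1427]
ee_rot: [-3.139, 0.001, -1.504]
force: [0.0, 0.4, 0.7]
width: 0.0551
gripper_force: 0.0
```

```bash
python3 -c "
from h import *
go([.483,-.060,.14],[np.pi,0,-.39])"
```

```text
t 6.15 mm [249.6  26.    2.4] rot [-3.000e-03 -1.000e-03 -1.114e+00] q [ 0.74  0.21 -0.45  0.   -0.9  -0.68]
```

Request:
jog_arm(
  targets=[
    {"dx": 250,"dy": 26,"dz": -5,"rx": 0,"ry": 0,"rz": -1.11,"gripper": 0.3},
    {"dx": 250,"dy": 26,"dz": -5,"rx": 0,"ry": 0,"rz": -1.11,"gripper": 0.3},
    {"dx": 250,"dy": 26,"dz": -5,"rx": 0,"ry": 0,"rz": -1.11,"gripper": 0.3},
    {"dx": 250,"dy": 26,"dz": -5,"rx": 0,"ry": 0,"rz": -1.11,"gripper": 0.3},
    {"dx": 250,"dy": 26,"dz": -5,"rx": 0,"ry": 0,"rz": -1.11,"gripper": 0.3},
    {"dx": 250,"dy": 26,"dz": -5,"rx": 0,"ry": 0,"rz": -1.11,"gripper": 0.3},
    {"dx": 250,"dy": 26,"dz": -5,"rx": 0,"ry": 0,"rz": -1.11,"gripper": 0.3},
    {"dx": 250,"dy": 26,"dz": -5,"rx": 0,"ry": 0,"rz": -1.11,"gripper": 0.3},
  ],
)

```text
t: 6.82
eef_pos: [0.481, -0.0643, 0.1446]
ee_rot: [3.141, 0.0, -0.566]
force: [-0.9, 0.6, -0.2]
width: 0.0612
gripper_force: 0.0
```

```bash
python3 -c "
from h import *
f=grab('scene');cv2.imwrite('pics/y1.png',cv2.resize(f['frame'][130:330,220:480,::-1],None,fx=3,fy=3,interpolation=2))
go([.483,-.060,.064],[np.pi,0,-.39])"
```

```text
t 6.87 mm [-0.3 -3.5 80.6] rot [ 0.     0.    -0.167] q [ 0.28  0.14 -0.54  0.   -0.89  0.74]
```

View pics/y1.png

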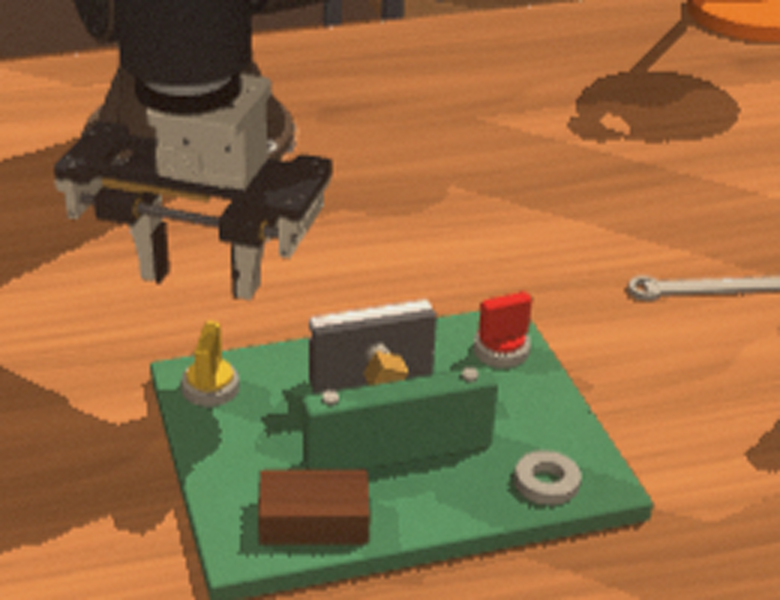

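The red wing at (505,320) is turned broadside, and the gripper is above yellow. I finish the turn and descend.

Request:
jog_arm(
  targets=[
    {"dx": 0,"dy": -2,"dz": 0,"rx": 0,"ry": 0,"rz": -0.1,"gripper": 0.3},
    {"dx": 0,"dy": -2,"dz": 20,"rx": 0,"ry": 0,"rz": -0.17,"gripper": 0.3},
    {"dx": 0,"dy": -2,"dz": 50,"rx": 0,"ry": 0,"rz": -0.17,"gripper": 0.3},
    {"dx": 0,"dy": -2,"dz": 74,"rx": 0,"ry": 0,"rz": -0.17,"gripper": 0.3},
    {"dx": 0,"dy": -2,"dz": 80,"rx": 0,"ry": 0,"rz": -0.17,"gripper": 0.3},
    {"dx": 0,"dy": -2,"dz": 80,"rx": 0,"ry": 0,"rz": -0.17,"gripper": 0.3},
    {"dx": 0,"dy": -2,"dz": 80,"rx": 0,"ry": 0,"rz": -0.17,"gripper": 0.95},
    {"dx": 0,"dy": -2,"dz": 80,"rx": 0,"ry": 0,"rz": -0.17,"gripper": 0.95},
  ],
)

```text
t: 7.53
eef_pos: [0.484, -0.059, 0.0659]
ee_rot: [-3.141, -0.002, -0.399]
force: [0.4, -0.1, 0.4]
width: 0.053
gripper_force: 0.0
```

Request:
jog_arm(
  targets=[
    {"dx": 0,"dy": 0,"dz": 0,"rx": 0,"ry": 0,"rz": 0,"gripper": 0.95},
    {"dx": 0,"dy": 0,"dz": 0,"rx": 0,"ry": 0,"rz": 0,"gripper": 0.95},
    {"dx": 0,"dy": 0,"dz": 0,"rx": 0,"ry": 0,"rz": 0,"gripper": 0.95},
    {"dx": 0,"dy": 0,"dz": 0,"rx": 0,"ry": 0,"rz": 0,"gripper": 0.95},
    {"dx": 0,"dy": 0,"dz": 0,"rx": 0,"ry": 0,"rz": 0,"gripper": 0.95},
    {"dx": 0,"dy": 0,"dz": 0,"rx": 0,"ry": 0,"rz": 0,"gripper": 0.95},
    {"dx": 0,"dy": 0,"dz": 0,"rx": 0,"ry": 0,"rz": 0,"gripper": 0.95},
    {"dx": 0,"dy": 0,"dz": 0,"rx": 0,"ry": 0,"rz": 0,"gripper": 0.95},
  ],
)

```text
t: 8.2
eef_pos: [0.4817, -0.0618, 0.0649]
ee_rot: [3.138, 0.001, -0.398]
force: [-0.4, -16.6, 4.4]
width: 0.0138
gripper_force: 30.0
```

```bash
python3 st.py
```

```text
t 8.2
force [ -0.4206 -16.6245   4.4496]
moment [-6.2092  0.3329  0.1102]
width 0.0138
gripper_force 30.0003
eef_pos [ 0.4817 -0.0618  0.0649]
ee_rot [ 3.1375e+00  1.1000e-03 -3.9800e-01]
q [ 0.2804  0.254  -0.6263  0.0039 -0.6939  0.8894]
```

Request:
jog_arm(
  targets=[
    {"dx": -1,"dy": 2,"dz": 0,"rx": 0,"ry": 0,"rz": 0,"gripper": 0.95},
    {"dx": -1,"dy": 2,"dz": 0,"rx": 0,"ry": 0,"rz": 0.12,"gripper": 0.95},
    {"dx": -1,"dy": 2,"dz": 0,"rx": 0,"ry": 0,"rz": 0.24,"gripper": 0.95},
    {"dx": -1,"dy": 2,"dz": 0,"rx": 0,"ry": 0,"rz": 0.36,"gripper": 0.95},
    {"dx": -1,"dy": 2,"dz": 0,"rx": 0,"ry": 0,"rz": 0.48,"gripper": 0.95},
    {"dx": -1,"dy": 2,"dz": 0,"rx": 0,"ry": 0,"rz": 0.6,"gripper": 0.95},
    {"dx": -1,"dy": 2,"dz": 0,"rx": 0,"ry": 0,"rz": 0.72,"gripper": 0.95},
    {"dx": -1,"dy": 2,"dz": 0,"rx": 0,"ry": 0,"rz": 0.84,"gripper": 0.95},
  ],
)

```text
t: 8.87
eef_pos: [0.4807, -0.0627, 0.065]
ee_rot: [3.14, -0.002, -1.244]
force: [1.1, -13.6, 2.9]
width: 0.0135
gripper_force: 30.0
```

```bash
python3 st.py
```

```text
t 8.8667
force [  1.109  -13.6331   2.8979]
moment [-5.1176 -0.1301  0.097 ]
width 0.0135
gripper_force 29.9954
eef_pos [ 0.4807 -0.0627  0.065 ]
ee_rot [ 3.1395e+00 -2.0000e-03 -1.2440e+00]
q [ 0.2787  0.2521 -0.6289  0.0033 -0.6918  0.0455]
```

Request:
jog_arm(
  targets=[
    {"dx": 2,"dy": 0,"dz": 0,"rx": 0,"ry": 0,"rz": 0.05,"gripper": 0.95},
    {"dx": 2,"dy": 0,"dz": 0,"rx": 0,"ry": 0,"rz": 0.1,"gripper": 0.95},
    {"dx": 2,"dy": 0,"dz": 0,"rx": 0,"ry": 0,"rz": 0.15,"gripper": 0.95},
    {"dx": 2,"dy": 0,"dz": 0,"rx": 0,"ry": 0,"rz": 0.2,"gripper": 0.95},
    {"dx": 2,"dy": 0,"dz": 0,"rx": 0,"ry": 0,"rz": 0.25,"gripper": 0.95},
    {"dx": 2,"dy": 0,"dz": 0,"rx": 0,"ry": 0,"rz": 0.3,"gripper": 0.95},
    {"dx": 2,"dy": 0,"dz": 0,"rx": 0,"ry": 0,"rz": 0.34,"gripper": 0.95},
    {"dx": 2,"dy": 0,"dz": 0,"rx": 0,"ry": 0,"rz": 0.34,"gripper": 0.95},
  ],
)

```text
t: 9.53
eef_pos: [0.4803, -0.0632, 0.0649]
ee_rot: [3.139, -0.001, -1.581]
force: [-7.1, 0.2, 10.0]
width: 0.0138
gripper_force: 30.0
```

```bash
python3 st.py
```

```text
t 9.5333
force [-7.082   0.1879  9.9641]
moment [ 0.0256  2.4147 -0.0133]
width 0.0138
gripper_force 30.0017
eef_pos [ 0.4803 -0.0632  0.0649]
ee_rot [ 3.1390e+00 -7.0000e-04 -1.5813e+00]
q [ 2.762e-01  2.524e-01 -6.271e-01 -1.000e-04 -6.939e-01 -2.866e-01]
```

Request:
jog_arm(
  targets=[
    {"dx": 0,"dy": 0,"dz": 0,"rx": 0,"ry": 0,"rz": 0.04,"gripper": 0.95},
    {"dx": 0,"dy": 0,"dz": 0,"rx": 0,"ry": 0,"rz": 0.08,"gripper": 0.95},
    {"dx": 0,"dy": 0,"dz": 0,"rx": 0,"ry": 0,"rz": 0.11,"gripper": 0.95},
    {"dx": 0,"dy": 0,"dz": 0,"rx": 0,"ry": 0,"rz": 0.14,"gripper": 0.95},
    {"dx": 0,"dy": 0,"dz": 0,"rx": 0,"ry": 0,"rz": 0.16,"gripper": 0.95},
    {"dx": 0,"dy": 0,"dz": 0,"rx": 0,"ry": 0,"rz": 0.16,"gripper": 0.95},
    {"dx": 0,"dy": 0,"dz": 0,"rx": 0,"ry": 0,"rz": 0.16,"gripper": 0.95},
    {"dx": 0,"dy": 0,"dz": 0,"rx": 0,"ry": 0,"rz": 0.16,"gripper": 0.95},
  ],
)

```text
t: 10.2
eef_pos: [0.4802, -0.0637, 0.0649]
ee_rot: [3.139, -0.002, -1.736]
force: [-5.3, -4.0, 8.7]
width: 0.0157
gripper_force: 34.4
```

```bash
python3 st.py
```

```text
t 10.2
force [-5.3333 -3.9931  8.7181]
moment [-1.4199  2.067   1.0375]
width 0.0157
gripper_force 34.3723
eef_pos [ 0.4802 -0.0637  0.0649]
ee_rot [ 3.1389e+00 -2.3000e-03 -1.7365e+00]
q [ 0.276   0.2527 -0.6275  0.0015 -0.694  -0.4428]
```

Request:
jog_arm(
  targets=[
    {"dx": 0,"dy": 0,"dz": 0,"rx": 0,"ry": 0,"rz": -0.1,"gripper": 0.95},
    {"dx": 0,"dy": 0,"dz": 0,"rx": 0,"ry": 0,"rz": -0.12,"gripper": 0.3},
    {"dx": 0,"dy": 0,"dz": 0,"rx": 0,"ry": 0,"rz": -0.12,"gripper": 0.3},
    {"dx": 0,"dy": 0,"dz": 0,"rx": 0,"ry": 0,"rz": -0.12,"gripper": 0.3},
    {"dx": 0,"dy": 0,"dz": 0,"rx": 0,"ry": 0,"rz": -0.12,"gripper": 0.3},
    {"dx": 0,"dy": 0,"dz": -35,"rx": 0,"ry": 0,"rz": -0.12,"gripper": 0.2},
    {"dx": 0,"dy": 0,"dz": -75,"rx": 0,"ry": 0,"rz": -0.12,"gripper": 0.2},
    {"dx": 0,"dy": 0,"dz": -115,"rx": 0,"ry": 0,"rz": -0.12,"gripper": 0.2},
  ],
)

```text
t: 10.87
eef_pos: [0.4811, -0.0628, 0.1805]
ee_rot: [3.139, -0.001, -1.62]
force: [2.4, -0.3, -0.1]
width: 0.0554
gripper_force: 0.0
```

```bash
python3 - <<'E'
from h import *
for n in('top','scene'):
    f=dict(np.load(n+'0.npz'));P=pts(f);h=cv2.cvtColor(f['frame'],cv2.COLOR_RGB2HSV).astype(int);H,S,V=h[...,0],h[...,1],h[...,2]
    reg=(abs(P[...,0]-.56)<.05)&(abs(P[...,1]-.067)<.1)
    b=(H>10)&(H<26)&(S>110)&reg&(abs(P[...,0]-.56)<.022)&(abs(P[...,1]-.067)<.025)
    v,u=np.nonzero(b);Q=P[b];print(n,'brass',len(Q),'uv',u.min(),u.max(),v.min(),v.max(),'P',Q.min(0).round(4),Q.max(0).round(4),Q.mean(0).round(4))
    A=np.c_[Q,np.ones(len(Q))]
    t=Q[(Q[:,2]>.07)];c=np.polyfit(t[:,1],t[:,2],1);print(' z(y) slope',c[0],'atan',np.arctan(c[0]))
    if n=='top': print('  ray centre @.084',ray(f,(u.min()+u.max())/2,(v.min()+v.max())/2,.084))
    # casting top / bracket-bar top straight edges
    for k,lo,hi,x0,x1 in(('cast',.080,.093,.57,.63),('bar',.094,.108,.49,.55)):
        m=(P[...,2]>lo)&(P[...,2]<hi)&(P[...,0]>x0)&(P[...,0]<x1)&(abs(P[...,1]-.067)<.1)
        v,u=np.nonzero(m);zz=(lo+hi)/2
        q=np.array([ray(f,a,b,.086 if k=='cast' else .101) for a,b in zip(u,v)])
        l=cv2.fitLine((q*1000).astype(np.float32),cv2.DIST_HUBER,0,.01,.01).ravel()
        print(' ',k,len(q),q.mean(0).round(4),'min',np.percentile(q,1,axis=0).round(4),'max',np.percentile(q,99,axis=0).round(4),'yaw',np.arctan(-l[0]/l[1]).round(4))
E
python3 st.py
```

```text
top brass 98 uv 296 307 228 236 P [0.5471 0.0537 0.0182] [0.568  0.0848 0.0932] [0.5573 0.0686 0.0814]
 z(y) slope -0.1290889428193668 atan -0.12837898373231563
  ray centre @.084 [0.55735924 0.06714747]
  cast 547 [0.5963 0.0662] min [ 0.5852 -0.0053] max [0.6082 0.1421] yaw 0.004
  bar 372 [0.5205 0.0674] min [0.5083 0.0175] max [0.5309 0.1151] yaw 0.0029
scene brass 118 uv 341 355 247 257 P [0.5403 0.05   0.0682] [0.5719 0.0806 0.0899] [0.5616 0.0636 0.0803]
 z(y) slope 0.10245922713874224 atan 0.10210293331910894
  cast 541 [0.6005 0.0641] min [ 0.5854 -0.0081] max [0.6161 0.1374] yaw 0.0148
  bar 344 [0.5256 0.0629] min [0.5094 0.0142] max [0.5423 0.1129] yaw 0.0306
t 10.8667
force [ 2.446  -0.2519 -0.0599]
moment [ 0.017  -0.1966 -0.007 ]
width 0.0554
gripper_force 0.0
eef_pos [ 0.4811 -0.0628  0.1805]
ee_rot [ 3.1393e+00 -7.0000e-04 -1.6197e+00]
q [ 2.765e-01  1.017e-01 -4.874e-01 -1.000e-04 -9.841e-01 -3.254e-01]
```

```bash
cat > b.py <<'E'
from h import *
import sys
back,tilt=float(sys.argv[1]),float(sys.argv[2]);c=np.array([.558,.065,.072])+np.array([float(x) for x in sys.argv[3:6]] or [0,0,0])
r=R.from_euler('xyz',[np.pi+tilt,0,.01])
p=c-back*r.apply([0,0,1]);print(p.round(4));go(p,r.as_euler('xyz'))
E
python3 b.py .107 -.45
```

```text
[0.5575 0.1115 0.1683]
t 10.87 mm [-177.9  -67.9   11.8] rot [-0.343  0.367 -1.599] q [ 0.28  0.1  -0.49 -0.   -0.98 -0.33]
```

Request:
jog_arm(
  targets=[
    {"dx": -178,"dy": -68,"dz": 0,"rx": -0.343,"ry": 0.367,"rz": -1.6,"gripper": 0.35},
    {"dx": -178,"dy": -68,"dz": 0,"rx": -0.343,"ry": 0.367,"rz": -1.6,"gripper": 0.35},
    {"dx": -178,"dy": -68,"dz": 0,"rx": -0.343,"ry": 0.367,"rz": -1.6,"gripper": 0.35},
    {"dx": -178,"dy": -68,"dz": 0,"rx": -0.343,"ry": 0.367,"rz": -1.6,"gripper": 0.35},
    {"dx": -178,"dy": -68,"dz": 0,"rx": -0.343,"ry": 0.367,"rz": -1.6,"gripper": 0.35},
    {"dx": -178,"dy": -68,"dz": 0,"rx": -0.343,"ry": 0.367,"rz": -1.6,"gripper": 0.35},
    {"dx": -178,"dy": -68,"dz": 0,"rx": -0.343,"ry": 0.367,"rz": -1.6,"gripper": 0.35},
    {"dx": -178,"dy": -68,"dz": 0,"rx": -0.343,"ry": 0.367,"rz": -1.6,"gripper": 0.35},
  ],
)

```text
t: 11.53
eef_pos: [0.5585, 0.1128, 0.179]
ee_rot: [2.866, -0.094, -0.639]
force: [1.0, 0.5, -0.4]
width: 0.057
gripper_force: 0.0
```

```bash
python3 b.py .107 -.45
```

```text
[0.5575 0.1115 0.1683]
t 11.53 mm [-1.  -1.3 10.6] rot [-0.138  0.145 -0.639] q [ 0.65  0.34 -0.28  0.18 -1.2   0.19]
```

Request:
jog_arm(
  targets=[
    {"dx": -1,"dy": -1,"dz": 0,"rx": -0.138,"ry": 0.145,"rz": -0.64,"gripper": 0.35},
    {"dx": -1,"dy": -1,"dz": 0,"rx": -0.138,"ry": 0.145,"rz": -0.64,"gripper": 0.35},
    {"dx": -1,"dy": -1,"dz": 0,"rx": -0.138,"ry": 0.145,"rz": -0.64,"gripper": 0.35},
    {"dx": -1,"dy": -1,"dz": 0,"rx": -0.138,"ry": 0.145,"rz": -0.64,"gripper": 0.35},
    {"dx": -1,"dy": -1,"dz": 0,"rx": -0.138,"ry": 0.145,"rz": -0.64,"gripper": 0.35},
    {"dx": -1,"dy": -1,"dz": 0,"rx": -0.138,"ry": 0.145,"rz": -0.64,"gripper": 0.35},
    {"dx": -1,"dy": -1,"dz": 0,"rx": -0.138,"ry": 0.145,"rz": -0.64,"gripper": 0.35},
    {"dx": -1,"dy": -1,"dz": 0,"rx": -0.138,"ry": 0.145,"rz": -0.64,"gripper": 0.35},
  ],
)

```text
t: 12.2
eef_pos: [0.5579, 0.1135, 0.1791]
ee_rot: [2.694, -0.002, 0.004]
force: [-0.0, -0.4, 0.8]
width: 0.0568
gripper_force: 0.0
```

```bash
python3 b.py .047 -.45; python3 -c "
from h import *
f=grab('scene');cv2.imwrite('pics/b1.png',cv2.resize(f['frame'][130:330,220:480,::-1],None,fx=3,fy=3,interpolation=2))"
```

```text
[0.5578 0.0854 0.1143]
t 12.2 mm [-0.3 -2.8 70.5] rot [-0.002  0.001 -0.007] q [ 0.75  0.34 -0.39  0.36 -1.17  0.63]
```

View pics/b1.png

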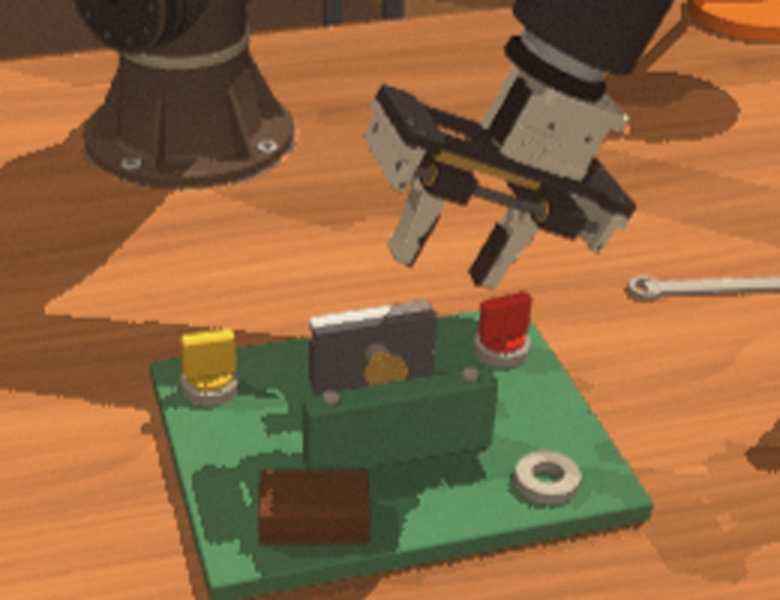

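The gripper is tilted in the right sense above the head at (385,367), and both wings are turned. I go down in stages.

Request:
jog_arm(
  targets=[
    {"dx": 0,"dy": -3,"dz": 20,"rx": 0,"ry": 0,"rz": 0,"gripper": 0.35},
    {"dx": 0,"dy": -3,"dz": 40,"rx": 0,"ry": 0,"rz": 0,"gripper": 0.35},
    {"dx": 0,"dy": -3,"dz": 60,"rx": 0,"ry": 0,"rz": 0,"gripper": 0.35},
    {"dx": 0,"dy": -3,"dz": 75,"rx": 0,"ry": 0,"rz": 0,"gripper": 0.35},
    {"dx": 0,"dy": -3,"dz": 80,"rx": 0,"ry": 0,"rz": 0,"gripper": 0.35},
    {"dx": 0,"dy": -3,"dz": 80,"rx": 0,"ry": 0,"rz": 0,"gripper": 0.35},
    {"dx": 0,"dy": -3,"dz": 80,"rx": 0,"ry": 0,"rz": 0,"gripper": 0.35},
    {"dx": 0,"dy": -3,"dz": 80,"rx": 0,"ry": 0,"rz": 0,"gripper": 0.35},
  ],
)

```text
t: 12.92
eef_pos: [0.5591, 0.0819, 0.1068]
ee_rot: [2.694, -0.003, 0.005]
force: [0.3, -0.1, 0.1]
width: 0.0571
gripper_force: 0.0
```

```bash
python3 b.py .007 -.45; python3 -c "
from h import *
f=grab('scene');cv2.imwrite('pics/b2.png',cv2.resize(f['frame'][180:300,280:440,::-1],None,fx=5,fy=5,interpolation=2))"
```

```text
[0.558  0.068  0.0783]
t 12.92 mm [-1.3  0.2 31.7] rot [-0.003 -0.001 -0.006] q [ 0.7   0.4  -0.51  0.41 -0.99  0.59]
```

View pics/b2.png

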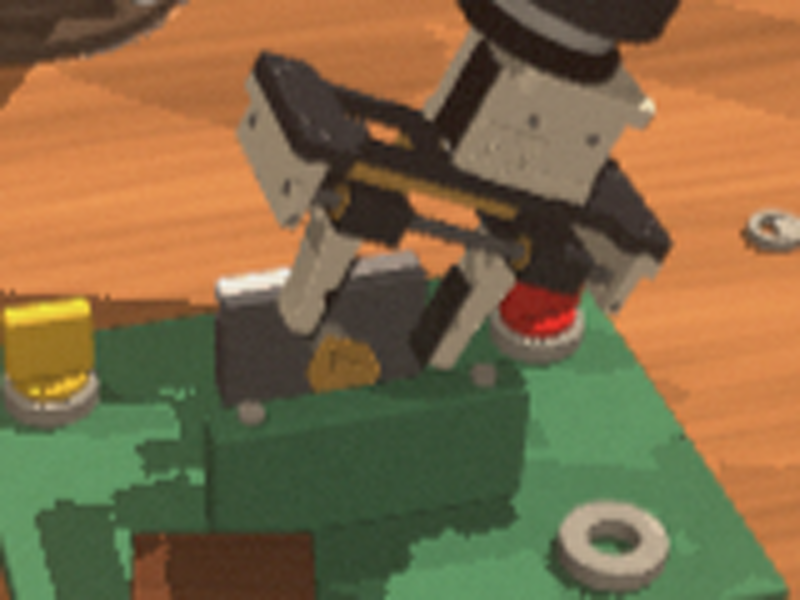

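The fingers straddle the head, which is at (345,362) in this crop, and both are inside the gap. I descend the rest and close.

Request:
jog_arm(
  targets=[
    {"dx": -1,"dy": 0,"dz": 10,"rx": 0,"ry": 0,"rz": 0,"gripper": 0.35},
    {"dx": -1,"dy": 0,"dz": 20,"rx": 0,"ry": 0,"rz": 0,"gripper": 0.35},
    {"dx": -1,"dy": 0,"dz": 28,"rx": 0,"ry": 0,"rz": 0,"gripper": 0.35},
    {"dx": -1,"dy": 0,"dz": 31,"rx": 0,"ry": 0,"rz": 0,"gripper": 0.35},
    {"dx": -1,"dy": 0,"dz": 31,"rx": 0,"ry": 0,"rz": 0,"gripper": 0.35},
    {"dx": -1,"dy": 0,"dz": 31,"rx": 0,"ry": 0,"rz": 0,"gripper": 0.35},
    {"dx": -1,"dy": 0,"dz": 31,"rx": 0,"ry": 0,"rz": 0,"gripper": 0.55},
    {"dx": -1,"dy": 0,"dz": 31,"rx": 0,"ry": 0,"rz": 0,"gripper": 0.6},
  ],
  force=30,
)

```text
t: 13.63
eef_pos: [0.5577, 0.0681, 0.0782]
ee_rot: [2.694, -0.002, 0.006]
force: [-0.3, 0.2, -0.3]
width: 0.0485
gripper_force: 0.0
```

Request:
jog_arm(
  targets=[
    {"dx": 0,"dy": 0,"dz": 0,"rx": 0,"ry": 0,"rz": 0,"gripper": 0.95},
    {"dx": 0,"dy": 0,"dz": 0,"rx": 0,"ry": 0,"rz": 0,"gripper": 0.95},
    {"dx": 0,"dy": 0,"dz": 0,"rx": 0,"ry": 0,"rz": 0,"gripper": 0.95},
    {"dx": 0,"dy": 0,"dz": 0,"rx": 0,"ry": 0,"rz": 0,"gripper": 0.95},
    {"dx": 0,"dy": 0,"dz": 0,"rx": 0,"ry": 0,"rz": 0,"gripper": 0.95},
    {"dx": 0,"dy": 0,"dz": 0,"rx": 0,"ry": 0,"rz": 0,"gripper": 0.95},
    {"dx": 0,"dy": 0,"dz": 0,"rx": 0,"ry": 0,"rz": 0,"gripper": 0.95},
    {"dx": 0,"dy": 0,"dz": 0,"rx": 0,"ry": 0,"rz": 0,"gripper": 0.95},
  ],
  force=30,
)

```text
t: 14.3
eef_pos: [0.5575, 0.0684, 0.0778]
ee_rot: [2.694, -0.002, 0.006]
force: [-2.1, 5.2, -1.5]
width: 0.0234
gripper_force: 30.0
```

```bash
python3 st.py; python3 b.py .007 -.45
```

```text
t 14.3
force [-2.0859  5.2175 -1.4945]
moment [ 3.33    0.9045 -0.0951]
width 0.0234
gripper_force 30.0198
eef_pos [0.5575 0.0684 0.0778]
ee_rot [ 2.6943e+00 -1.7000e-03  6.1000e-03]
q [ 0.6759  0.4318 -0.5614  0.4432 -0.9155  0.5681]
[0.558  0.068  0.0783]
t 14.3 mm [ 0.4  0.6 -0.3] rot [-0.003  0.    -0.004] q [ 0.68  0.43 -0.56  0.44 -0.92  0.57]
```

Request:
jog_arm(
  targets=[
    {"dx": 0,"dy": 0,"dz": 0,"rx": 0,"ry": 0,"rz": 0,"gripper": 0.95},
    {"dx": 0,"dy": 0,"dz": 0,"rx": 0,"ry": 0,"rz": 0,"gripper": 0.95},
    {"dx": 0,"dy": 0.5,"dz": 0,"rx": 0.07,"ry": 0,"rz": 0,"gripper": 0.95},
    {"dx": 0,"dy": 1,"dz": 0.1,"rx": 0.14,"ry": 0,"rz": 0,"gripper": 0.95},
    {"dx": 0,"dy": 1.5,"dz": 0.2,"rx": 0.21,"ry": 0,"rz": 0,"gripper": 0.95},
    {"dx": 0,"dy": 1.9,"dz": 0.3,"rx": 0.28,"ry": 0,"rz": 0,"gripper": 0.95},
    {"dx": 0,"dy": 2.4,"dz": 0.4,"rx": 0.35,"ry": 0,"rz": 0,"gripper": 0.95},
    {"dx": 0,"dy": 2.4,"dz": 0.4,"rx": 0.35,"ry": 0,"rz": 0,"gripper": 0.95},
  ],
  force=60,
)

```text
t: 14.97
eef_pos: [0.5576, 0.066, 0.0785]
ee_rot: [3.05, -0.003, 0.003]
force: [-4.1, 17.9, -6.3]
width: 0.0234
gripper_force: 60.0
```

```bash
python3 st.py; python3 b.py .007 0
```

```text
t 14.9667
force [-4.0737 17.9196 -6.2921]
moment [6.6628 1.8414 0.1323]
width 0.0234
gripper_force 60.0247
eef_pos [0.5576 0.066  0.0785]
ee_rot [ 3.0502e+00 -3.0000e-03  2.6000e-03]
q [ 0.5195  0.3463 -0.4873  0.1147 -0.7832  0.9705]
[0.558 0.065 0.079]
t 14.97 mm [ 0.4  1.  -0.4] rot [ 0.091 -0.003 -0.008] q [ 0.52  0.35 -0.49  0.11 -0.78  0.97]
```

Request:
jog_arm(
  targets=[
    {"dx": 0,"dy": -0.5,"dz": 0,"rx": 0.04,"ry": 0,"rz": 0,"gripper": 0.95},
    {"dx": 0,"dy": -1,"dz": 0,"rx": 0.08,"ry": 0,"rz": 0,"gripper": 0.95},
    {"dx": 0,"dy": -1.4,"dz": 0,"rx": 0.1,"ry": 0,"rz": 0,"gripper": 0.95},
    {"dx": 0,"dy": -1.4,"dz": 0,"rx": 0.1,"ry": 0,"rz": 0,"gripper": 0.95},
    {"dx": 0,"dy": -1.4,"dz": 0,"rx": 0.1,"ry": 0,"rz": 0,"gripper": 0.95},
    {"dx": 0,"dy": -1.4,"dz": 0,"rx": 0.1,"ry": 0,"rz": 0,"gripper": 0.95},
    {"dx": 0,"dy": -1.4,"dz": 0,"rx": 0.1,"ry": 0,"rz": 0,"gripper": 0.95},
    {"dx": 0,"dy": -1.4,"dz": 0,"rx": 0.1,"ry": 0,"rz": 0,"gripper": 0.95},
  ],
)

```text
t: 15.63
eef_pos: [0.5575, 0.0659, 0.0784]
ee_rot: [3.14, -0.001, 0.006]
force: [4.2, -5.6, -4.4]
width: 0.0239
gripper_force: 60.0
```

```bash
python3 st.py; python3 -c "
from h import *
f=grab('scene');cv2.imwrite('pics/b3.png',cv2.resize(f['frame'][180:300,280:440,::-1],None,fx=5,fy=5,interpolation=2))"
```

```text
t 15.6333
force [ 4.1595 -5.6056 -4.4231]
moment [-2.4871 -1.6252  0.3873]
width 0.0239
gripper_force 60.043
eef_pos [0.5575 0.0659 0.0784]
ee_rot [ 3.1401e+00 -8.0000e-04  6.3000e-03]
q [ 0.4675  0.3392 -0.4491  0.0024 -0.7824  1.1079]
```

View pics/b3.png

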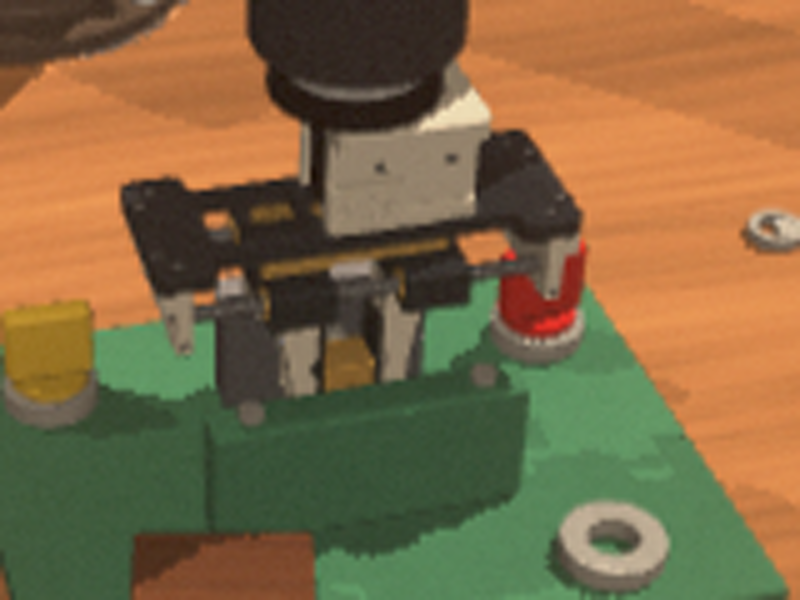

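The head at (350,362) stands square between the pads, and both wings are turned tight. I hold briefly, then hand in.

Request:
jog_arm(
  targets=[
    {"dx": 0,"dy": 0,"dz": 0,"rx": 0.02,"ry": 0,"rz": 0,"gripper": 0.95},
    {"dx": 0,"dy": 0,"dz": 0,"rx": 0.02,"ry": 0,"rz": 0,"gripper": 0.95},
    {"dx": 0,"dy": 0,"dz": 0,"rx": 0.02,"ry": 0,"rz": 0,"gripper": 0.95},
    {"dx": 0,"dy": 0,"dz": 0,"rx": 0.02,"ry": 0,"rz": 0,"gripper": 0.95},
    {"dx": 0,"dy": 0,"dz": 0,"rx": 0.02,"ry": 0,"rz": 0,"gripper": 0.95},
    {"dx": 0,"dy": 0,"dz": 0,"rx": 0.02,"ry": 0,"rz": 0,"gripper": 0.95},
    {"dx": 0,"dy": 0,"dz": 0,"rx": 0.02,"ry": 0,"rz": 0,"gripper": 0.95},
    {"dx": 0,"dy": 0,"dz": 0,"rx": 0.02,"ry": 0,"rz": 0,"gripper": 0.95},
  ],
)

```text
t: 16.35
eef_pos: [0.5575, 0.0657, 0.0784]
ee_rot: [-3.123, -0.001, 0.006]
force: [5.3, -7.0, -3.3]
width: 0.0234
gripper_force: 60.0
```

```bash
python3 st.py; python3 -c "
from h import *
print(arm.job_done())"
```

```text
t 16.35
force [ 5.2922 -7.0006 -3.3231]
moment [-2.8385 -1.647   0.322 ]
width 0.0234
gripper_force 60.0439
eef_pos [0.5575 0.0657 0.0784]
ee_rot [-3.1233e+00 -7.0000e-04  6.3000e-03]
q [ 0.455   0.3382 -0.4404 -0.0229 -0.7837  1.1383]
the job is handed in; nothing more can be done
None
```

I turned the red knob and then the yellow one clockwise to their end stops, gripped the bolt head at 60 N, turned it upright and handed in at about 16.4 s still holding it; the hand-in returned no verdict.

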